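Hold the prism cell in the site laser's beam

ROBOT

A 7-joint arm with a two-finger parallel gripper is mounted at the origin on the work surface. World frame = base frame: x ahead of the robot, y to its left, z up, the work surface at z = 0. Lengths are in m, angles in rad, forces in N, time in s.
With the tool pointing down it reaches from about 0.375 to 0.925 m from the base axis. Payload 3.1 kg.
Tool frame: the origin (TCP) lies between the finger pads; the fingertips stand 19 mm ahead of it and the grasp point (between the pads) is the TCP; z points along the fingers, y is the line along which they close (so a half turn about z gives the same grasp; the last joint's range is limited). The gripper opens to 85 mm and grips with 20 to 120 N. Pads are 22 mm wide; open, the fingers measure 114 mm over their backs; the gripper's body (76 mm by 85 mm) begins 54 mm behind the grasp point. The pads swing forward as they close: fully open they stand 13 mm farther back than shut.
Start: joints at [1.119, 0.383, 0.044, 1.598, -0.018, 1.161, -0.05], TCP at [0.225, -0.61, 0.25] pointing down, gripper open.
Joint ranges: [-2.61, 2.61], [-0.41, 2.15], [-1.48, 1.57], [0, 2.5], [-1.57, 4.71], [0.05, 1.97], [-2.85, 2.85]. Speed limits (rad/s): [2.79, 2.79, 3.14, 3.14, 3.14, 3.14, 3.14].

INTERFACE

Orientations are given as a unit quaternion [x, y, z, w].
In Python, from bench import move_ptp, movel, move_j, move_gripper, pause, inverse_kinematics, read_camera, camera_params, MotionError, sign_off, look_for, tip_of, read_time_s, read_qpos, read_joint_vel, read_effort, read_eef_pos, read_tcp_rot, read_ft_force, read_ft_torque, read_finger_gap, read_grasp_force gives the robot as it stands. Calls block until the motion is done:
- move_ptp(position, orientation): joint-space move of the TCP to a pose.
- movel(position, orientation=None, speed=0.15): straight line of the TCP; orientation=None keeps the orientation; speed is the mean speed in m/s.
- move_j(angles): joint-space move.
- move_gripper(opening, effort=None): finger opening in m; effort is the grip in N (None keeps the last); returns when the fingers have stopped.
- pause(seconds).
- inverse_kinematics(position, orientation): joint angles nearest the present ones, or None.
- read_camera(name): name is "scene" or "top"; returns the picture (480x640x3 uint8, red, green, blue); there is no depth.
- camera_params(name): a dict with "K" (3x3 intrinsics, pixels), "camera_from_world" (4x4, takes a point from world to camera coordinates). Camera axes: x right, y down, z forward; pixel columns grow to the right and rows downward; lengths in m; the calibration is good to about 2 mm. A picture is of the moment at which its call begins. camera_params takes no time and is no camera call.
A pose or a line that the arm cannot do raises MotionError and nothing moves.
- sign_off(): hands the job in; it is judged then, once.
Trained networks look in the newest picture that a camera, given by its name, has taken for a name from the list of things; names that differ only in an ending like _2 or _b are one class to them, and where a whole thing is asked for, a point or a joint stands for the part that bears it (a point fixed in the world has none). Each returns a list of dicts, best first, with "confidence" (0 to 1); they miss things now and then, are a little off and sometimes report something else, mostly with a low value. They report only what shows in the picture. A call takes as long as a camera call. They do not tell look-alikes from the thing itself.
- look_for(camera, name): "at" ([column, row] in pixels, amid what is visible of it).
- tip_of(camera, name): "at" ([column, row] in pixels: a listed point, or the origin of a listed thing).
Readings, each from a call of its own:
- read_time_s(): time.
- read_qpos(): joint angles.
- read_joint_vel(): joint speeds.
- read_effort(): joint torques, N m.
- read_eef_pos(): TCP position.
- read_tcp_rot(): TCP orientation.
- read_ft_force(): force on the tool from outside, world axes, zero at the start.
- read_ft_torque(): the same for the moment, N m.
- read_finger_gap(): finger opening in m.
- read_grasp_force(): force on a finger pad.
Only numpy, scipy, OpenCV 4.12 (cv2) and the standard library are available. Lean on these libraries where they do the work, as an engineer would, in place of code of your own. Each camera call takes 0.05 s, during which the arm holds its last target. There are 200 camera calls.

TASK

First push the laser gently along its cross slide, away from the robot, until you feel it come up against its end stop, and leave it there. Then pick up the glass prism cell, touching it only on its two frosted faces, and hold it upright in the light path between the laser and the target plate, free of everything but the fingers, so that the beam passes squarely through the middle of its two clear faces. Finish while still holding it there, and leave the wrench, the screwdriver and the can alone.

Things in the scene. Friction and masses are not known exactly. Their poses are not given: they have to be found in the camera images.
- cell_center (a point): Centre of the glass prism cell: a loose upright block, about 210 g, 30 mm along its x, 40 mm along its y, 70 mm tall (z). It starts standing on the pad, this point 39 mm above the bench. The two faces across its x (40 mm wide, 30 mm apart) are frosted, matt white, and may be touched. Either clear face may look at the laser.
- cell_clear: The clear glass middle of the cell, see-through, fixed between the two frosted faces; origin under the cell's middle, same axes. Its polished clear faces are the two across y (30 mm wide, 40 mm apart): the fingers must not touch them, the beam must pass through them.
- pad: Black rubber pad on the bench, fixed, 100 x 100 mm, 4 mm thick, on which the cell stands. Origin at the centre of its underside.
- jig: Fixed steel plate 220 mm (x) by 320 mm (y), 12 mm thick, carrying the laser's slide at its +y end and at its -y end a white upright target plate (100 mm wide, top 116 mm above the bench) with a ring. Origin at the centre of its underside; x points away from the robot, y from target to laser, z up.
- beam_mid (a point): Point on the working beam line between laser and target, 75 mm above the bench; axes as the jig's, the beam runs along y. The beam follows this line, and strikes the middle of the target's ring, once the laser is at its end stop. The laser's front face lies 116 mm to +y of this point (its lens hood 110 mm), the target plate 112 mm to -y.
- laser_push (a point): Centre of the laser's rear face, towards the robot, 75 mm above the bench; it moves with the laser; axes as the jig's. The laser is a grey box 74 mm (x) by 62 mm (y), top 105 mm above the bench, on a carriage that slides along the jig's x over two rails 22 mm high. Push this face with the closed fingertips.
- laser_window (a point): Centre of the laser's round lens hood (22 mm across), 75 mm above the bench, where the thin red beam leaves along the jig's -y. It moves with the laser.
- laser (a joint): Travel of the laser along its slide in m, growing away from the robot. It starts 40 to 70 mm short of its end stop. It needs some 3 N to slide, stays where it is left, and the end stop is felt as a hard rise in force.
- wrench: A steel wrench lying on the bench towards the robot's right; leave it alone. Origin under its middle.
- screwdriver: A screwdriver lying on the bench near the pad, on the robot's side of it; leave it alone. Origin under its middle.
- can: A closed steel can 70 mm across, 90 mm tall, standing beyond the pad; leave it alone. Origin at its foot.
Mind the look-alikes: they are no part of the job. Of the things like the part that bears cell_center, leave any that is orange or pink; of the rest the larger one is meant.

How it is judged:
On the way, in this order (a step that is already met when the one before it is completed fails the run):
1. the laser is pushed home against its end stop (value of joint laser above 0.067 m), for 0.2 s.
2. the cell is lifted clear of the pad in the fingers (height (world z) of cell_center above 0.055 m and contact force between the fingers and cell above 1 N), for 0.2 s.
At the end, for the whole second after the job is handed in: Laser within 3 mm of its stop; cell held still by the fingers, not touching jig or laser, upright and square to the beam within 0.15 rad, its centre within 10 mm sideways and 15 mm in height of the beam line and 60 mm along it of the midway point (value of joint laser above 0.067 m and x of cell_center in the frame of beam_mid between -0.01 and 0.01 m and y of cell_center in the frame of beam_mid between -0.06 and 0.06 m and z of cell_center in the frame of beam_mid between -0.015 and 0.015 m and angle between the x axis of cell_center and the x axis of beam_mid, either way round below 0.15 rad and angle between cell_center's own z axis and vertical below 0.15 rad and contact force between the fingers and cell above 1 N and contact force between cell and jig below 0.1 N and linear speed of cell below 0.02 m/s); the arm keeps its last pose, push and grip.
It fails at once if a clear face of the cell is touched by the fingers (contact force between the fingers and cell_clear above 1 N).
It fails at once if the cell is tipped over (angle between cell_center's own z axis and vertical above 0.6 rad).
It fails at once if the laser or jig is pushed hard (over 40 N) (contact force between any of the arm, the fingers and jig above 40 N).
It fails at once if the wrench, screwdriver or can is moved (over 15 mm) (distance of any of wrench, screwdriver, can from where it was at the start of the episode above 0.015 m).
It also fails if it takes over 54 s, if anything falls off the work surface, if the arm or the gripper's body presses on something with over 40 N, if the wrist force passes 120 N, or if a joint passes its speed limit or range.

## Working session

There is one attempt and no reset: what is moved stays moved. The work goes in short steps, each a Python script; the robot and the scene stay as the last script left them, time stands still between calls to the robot, and variables do not carry over. Pictures are saved under pics/ and viewed, at most 10 in all, crops included, and the job is handed in when it is done.

```bash
mkdir -p pics
cat > h.py <<'E'
import numpy as np, cv2
from bench import *
def ray(cam,px,z):
    p=camera_params(cam);K=np.array(p["K"]);T=np.array(p["camera_from_world"])
    R=T[:3,:3];c=-R.T@T[:3,3];d=R.T@np.linalg.inv(K)@np.array([px[0],px[1],1.])
    return c+d*(z-c[2])/d[2]
def proj(cam,P):
    p=camera_params(cam);K=np.array(p["K"]);T=np.array(p["camera_from_world"])
    q=K@(T[:3,:3]@np.array(P)+T[:3,3]);return q[:2]/q[2]
def snap(cam,name):
    im=read_camera(cam);cv2.imwrite(f"pics/{name}.png",cv2.cvtColor(im,cv2.COLOR_RGB2BGR));return im
E
python3 - <<'E'
from h import *
np.set_printoptions(precision=4,suppress=True)
for c in("top","scene"):
    snap(c,c+"0")
    for n,z in(("cell_center",.039),("pad",0),("jig",0),("beam_mid",.075),("laser_push",.075),("laser_window",.075),("wrench",0),("screwdriver",0),("can",0)):
        for r in tip_of(c,n)[:3]: print(c,n,np.array(r["at"]).round(1),round(r["confidence"],2),ray(c,r["at"],z))
print(read_time_s(),read_tcp_rot())
E
```

```text
top cell_center [158.7 218.8] 0.93 [0.5126 0.3957 0.039 ]
top cell_center [207.5 229.6] 0.78 [0.4886 0.2788 0.039 ]
top cell_center [215.7 276.8] 0.58 [0.3775 0.2543 0.039 ]
top pad [205.  228.6] 0.87 [0.4978 0.2924 0.    ]
top jig [363.6 197.3] 0.85 [ 0.5816 -0.0908  0.    ]
top beam_mid [371.4 180. ] 0.91 [ 0.6054 -0.1036  0.075 ]
top beam_mid [214.2 137.2] 0.37 [0.7035 0.2667 0.075 ]
top laser_push [315.4 230.4] 0.96 [0.4845 0.0242 0.075 ]
top laser_window [329.3 209.4] 0.74 [ 0.5341 -0.0069  0.075 ]
top laser_window [363.3 195.9] 0.61 [ 0.5673 -0.085   0.075 ]
top wrench [453.5 309.1] 0.89 [ 0.315  -0.3036  0.    ]
top screwdriver [179.4 312.8] 0.89 [0.2944 0.3433 0.    ]
top can [213.4 136.9] 0.9 [0.7295 0.2827 0.    ]
scene cell_center [444.8 205.2] 0.92 [0.5139 0.3963 0.039 ]
scene cell_center [363.5 231. ] 0.76 [0.4787 0.1704 0.039 ]
scene cell_center [403.7 214.5] 0.72 [0.4842 0.2889 0.039 ]
scene pad [405.9 230.2] 0.9 [0.4936 0.2922 0.    ]
scene jig [291.4 324.2] 0.95 [ 0.5795 -0.0914  0.    ]
scene beam_mid [294.  303.5] 0.77 [ 0.607  -0.1031  0.075 ]
scene laser_push [306.9 241.4] 0.76 [0.4779 0.0198 0.075 ]
scene laser_window [308.6 257.4] 0.63 [ 0.5214 -0.0089  0.075 ]
scene laser_window [402.4 211.8] 0.23 [0.5135 0.2483 0.075 ]
scene wrench [118.8 291.3] 0.62 [ 0.3054 -0.3011  0.    ]
scene screwdriver [363.6 189.3] 0.79 [0.288  0.3491 0.    ]
scene can [491.1 283.3] 0.77 [0.7285 0.2847 0.    ]
1.0 [ 0.9844  0.176   0.     -0.    ]
```

View pics/top0.png

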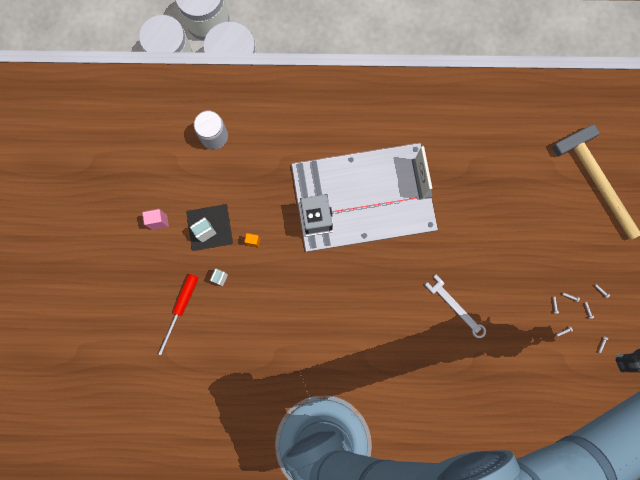

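View pics/scene0.png

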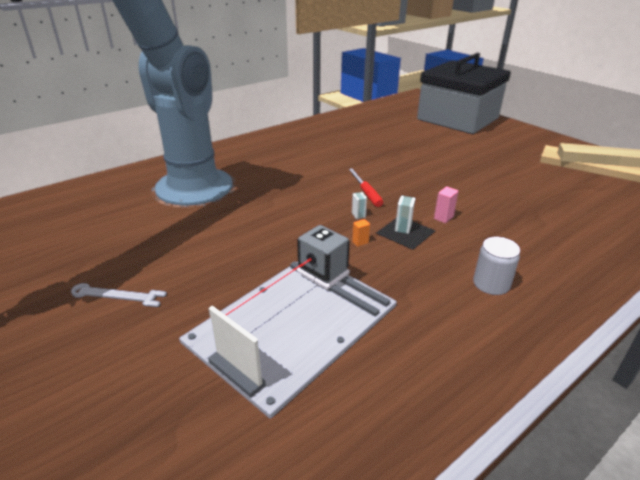

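The top view shows the white/clear cell on the black pad at about (203,230). The small clear twin is at (218,277), orange at (251,240) and pink at (155,218). The laser is at (316,213) on the jig, whose corners are near (292,163), (423,144), (437,230) and (305,250). The scene view agrees. I'll zoom in for yaw angles.

Run:
```python
import cv2,numpy as np
im=cv2.imread("pics/top0.png")
a=cv2.resize(im[138:256,286:442],None,fx=5,fy=5,interpolation=cv2.INTER_CUBIC);cv2.imwrite("pics/c_jig.png",a)
b=cv2.resize(im[200:252,182:238],None,fx=11,fy=11,interpolation=cv2.INTER_CUBIC);cv2.imwrite("pics/c_cell.png",b)
```

```text
(no output)
```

View pics/c_jig.png

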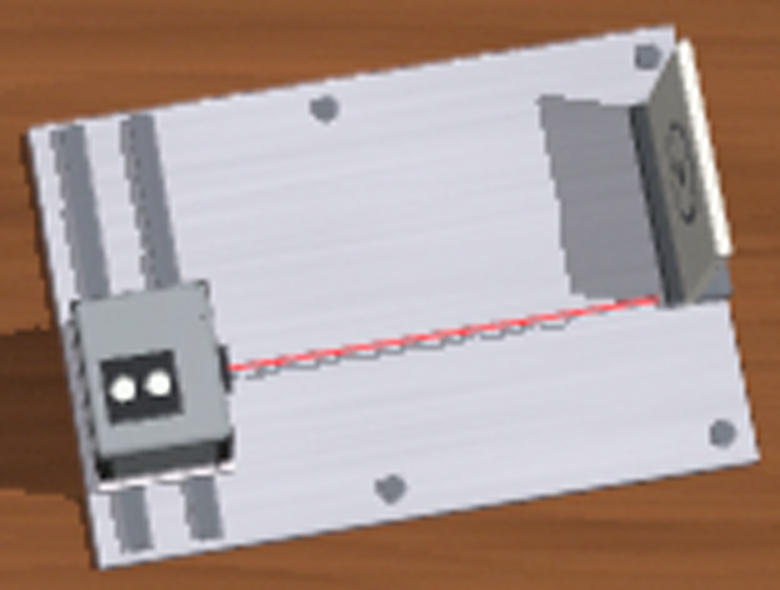

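View pics/c_cell.png

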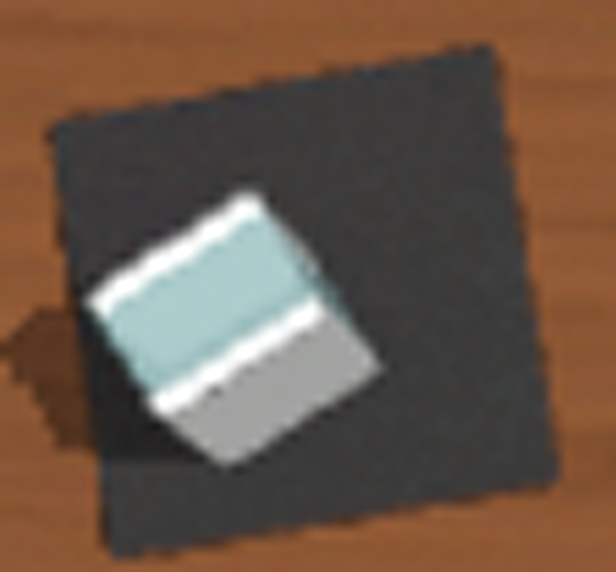

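Crop reading: the top-face corners of the cell are at about (90,300), (255,192), (325,300) and (158,412), with frosted white bands along the long direction. The jig corners are at (30,128), (673,28), (758,458) and (98,562).

Run:
```python
from h import *
np.set_printoptions(precision=4,suppress=True)
f=lambda u,s,o:[o[0]+(u[0]+.5)/s-.5,o[1]+(u[1]+.5)/s-.5]
C=np.array([ray("top",f(u,11,(182,200)),.074)[:2] for u in((90,300),(255,192),(325,300),(158,412))])
J=np.array([ray("top",f(u,5,(286,138)),.012)[:2] for u in((30,128),(673,28),(758,458),(98,562))])
P=np.array([ray("top",f(u,11,(182,200)),.004)[:2] for u in((55,130),(492,47),(558,480),(115,555))])
for n,A in(("cell",C),("jig",J),("pad",P)):
    e=np.roll(A,-1,0)-A
    print(n,A.mean(0),np.linalg.norm(e,axis=1),np.degrees(np.arctan2(e[:,1],e[:,0])))
L=np.array([ray("top",f(u,5,(286,138)),.105)[:2] for u in((73,303),(207,282),(233,438),(100,462))])
e=np.roll(L,-1,0)-L
print("laser",L.mean(0),np.linalg.norm(e,axis=1),np.degrees(np.arctan2(e[:,1],e[:,0])))
# target beam dashed etc
print(read_time_s())
```

```text
cell [0.4885 0.2888] [0.0409 0.0277 0.0416 0.0281] [ -54.8356 -145.2564  125.7335   33.3674]
jig [ 0.5823 -0.0899] [0.3187 0.2167 0.3192 0.2168] [ -79.9784 -169.8418  100.0243   10.0119]
pad [0.5012 0.2815] [0.0979 0.0983 0.0979 0.0962] [ -78.0474 -169.104   100.7136   10.9182]
laser [0.5218 0.0227] [0.0614 0.0727 0.0606 0.0741] [ -79.9568 -169.9209  101.3446   10.678 ]
1.0
```

```bash
cat >> h.py <<'E'
def q(deg):
    a=np.radians(deg)/2;return [float(np.cos(a)),float(np.sin(a)),0.,0.]
JX=np.array([np.cos(np.radians(10)),np.sin(np.radians(10)),0]);JY=np.array([-JX[1],JX[0],0])
E
python3 - <<'E'
from h import *
np.set_printoptions(precision=4,suppress=True)
s=np.array([.4835,.0195,.085])-.045*JX
move_gripper(0.0)
move_ptp(list(s+[0,0,.1]),q(10)); print(read_time_s())
movel(list(s),speed=.15); f0=np.array(read_ft_force())@JX; print(read_time_s(),f0)
for k in range(1,160):
    d=.003*k if k<=20 else .06+.001*(k-20)
    movel(list(s+d*JX),speed=.03)
    f=np.array(read_ft_force())@JX-f0
    if k%5==0 or abs(f)>4: print(round(d,4),round(f,2),(np.array(read_eef_pos())-s)@JX,read_time_s())
    if f<-12 or d>.125: break
snap("top","top1");snap("scene","scene1")
for c in("top","scene"):
  read_camera(c)
  for n,z in(("laser_push",.075),("laser_window",.075),("beam_mid",.075)):
    for r in tip_of(c,n)[:2]: print(c,n,r["at"],round(r["confidence"],2),ray(c,r["at"],z))
E
```

```text
4.1167
4.9333 -0.6785486964468986
0.015 1.09 0.015291818274729668 6.1833
0.03 0.45 0.0302818577666487 7.4333
0.045 -0.32 0.04637954828995776 8.6833
0.06 -1.4 0.06044913001468261 9.9333
0.065 -1.45 0.06502328397572346 11.1833
0.07 -2.45 0.07003399419426092 12.4333
0.075 -1.01 0.07504943785541618 13.6833
0.08 -0.3 0.08006596915447338 14.9333
0.085 -0.48 0.08506347182550018 16.1833
0.09 -1.73 0.09007520285964077 17.4333
0.093 -4.91 0.09158977636664895 18.1833
0.094 -6.64 0.09159513838272149 18.4333
0.095 -9.24 0.09156767719782151 18.6833
0.096 -10.98 0.09159400702185642 18.9333
0.097 -14.37 0.09157564689572845 19.1833
top beam_mid [373.0, 176.5] 0.6 [ 0.6138 -0.1073  0.075 ]
scene laser_push [331.6, 254.3] 0.89 [0.5398 0.0309 0.075 ]
scene laser_window [333.9, 273.6] 0.56 [ 0.5868 -0.0024  0.075 ]
scene laser_window [360.2, 190.9] 0.39 [0.3892 0.2395 0.075 ]
scene beam_mid [291.0, 303.6] 0.84 [ 0.6042 -0.1071  0.075 ]
```

The stop was felt at 91.6 mm: force rises while position stalls. Next I retreat and grasp the cell.

Run:
```python
from h import *
np.set_printoptions(precision=4,suppress=True)
p=np.array(read_eef_pos())
movel(list(p-.03*JX),speed=.1)
movel(list(p-.03*JX+[0,0,.1]),speed=.25)
im=[]
move_gripper(.065)
c=np.array([.488,.287])
for a in(-55,125):
    j=inverse_kinematics([*c,.18],q(a));print(a,j,inverse_kinematics([.602,-.104,.08],q(a-25)))
b=min((-55,125),key=lambda a:abs((inverse_kinematics([*c,.18],q(a)) or [99]*7)[6]))
move_ptp([*c,.18],q(b)); print(b,read_time_s())
snap("top","top2");snap("scene","scene2")
for n,z in(("laser_window",.075),("laser_push",.075),("beam_mid",.075)):
  for cam in("top","scene"):
    for r in tip_of(cam,n)[:2]: 
        P=ray(cam,r["at"],z);print(cam,n,r["at"],round(r["confidence"],2),P,"jx",P@JX,"jy",P@JY)
i=cv2.imread("pics/top2.png");cv2.imwrite("pics/c2.png",np.vstack([cv2.resize(i[140:250,290:440],None,fx=4,fy=4,interpolation=cv2.INTER_CUBIC)]))
```

```text
-55 [-1.3613  0.432   0.9312  1.9005 -0.4075  1.0116 -2.7825] [-0.1072  0.5189  0.2625  1.8241 -0.1768  0.8213 -2.7239]
125 [ 0.1972  0.4911 -0.9895  1.8304  0.4649  1.074  -0.357 ] [ 0.6616  0.6263 -0.7138  1.7847  0.5028  0.9211 -0.097 ]Traceback (most recent call last):
  File "<stdin>", line 11, in <module>
  File "<stdin>", line 11, in <lambda>
ValueError: The truth value of an array with more than one element is ambiguous. Use a.any() or a.all()
```

Run:
```python
from h import *
np.set_printoptions(precision=4,suppress=True)
c=np.array([.488,.287])
move_ptp([*c,.18],q(125)); print(read_time_s())
snap("top","top2")
for n,z in(("laser_window",.075),("laser_push",.075),("beam_mid",.075)):
  for cam in("top","scene"):
    if cam=="scene" and n=="laser_window": snap("scene","scene2")
    for r in tip_of(cam,n)[:2]: 
        P=ray(cam,r["at"],z);print(cam,n,r["at"],round(r["confidence"],2),P,"jx",P@JX,"jy",P@JY)
i=cv2.imread("pics/top2.png");cv2.imwrite("pics/c2.png",cv2.resize(i[140:250,290:440],None,fx=4,fy=4,interpolation=cv2.INTER_CUBIC))
```

```text
22.5583
top laser_window [328.1, 184.8] 0.9 [ 0.5924 -0.0033  0.075 ] jx 0.5827789464732659 jy -0.10613429937122555
top laser_window [372.5, 177.9] 0.64 [ 0.6104 -0.1061  0.075 ] jx 0.5827417772073228 jy -0.21049180252840066
scene laser_window [334.9, 272.5] 0.76 [0.5855 0.001  0.075 ] jx 0.576726363995883 jy -0.10070408988009794
top laser_push [313.9, 205.8] 0.63 [0.542  0.0287 0.075 ] jx 0.538780137075332 jy -0.06587950380413901
scene laser_push [329.2, 252.5] 0.76 [0.5327 0.0309 0.075 ] jx 0.529938173533967 jy -0.062045221673679526
top beam_mid [375.3, 177.0] 0.96 [ 0.6127 -0.1126  0.075 ] jx 0.5838355059608975 jy -0.2172713069266064
scene beam_mid [294.7, 304.9] 0.63 [ 0.6104 -0.1042  0.075 ] jx 0.5829968370426142 jy -0.2085854362178918
```

View pics/c2.png

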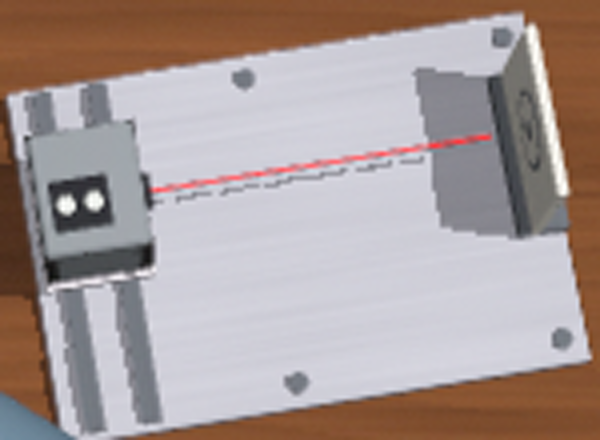

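View pics/scene2.png

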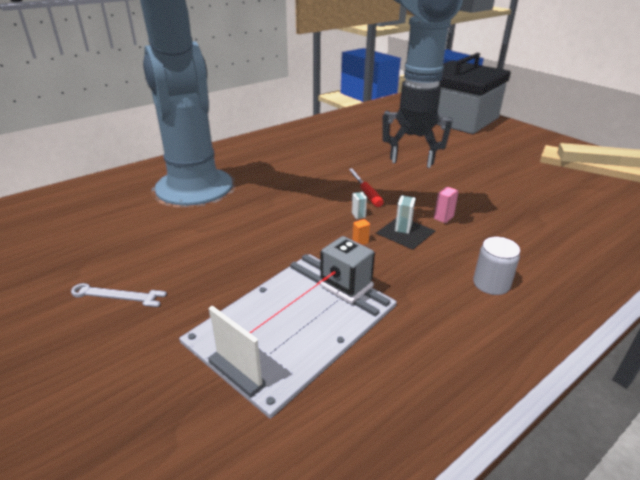

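The laser is home. In the crop the red beam from (150,190) to (490,137) lines up with the ring centre at about (530,129). Scene view shows the fingers above the cell and nothing else disturbed. Next, fit the beam line from red pixels, then grasp.

Run:
```python
from h import *
np.set_printoptions(precision=4,suppress=True)
for cam in("top","scene"):
    i=cv2.imread(f"pics/{cam}2.png").astype(int)
    m=(i[...,2]-np.maximum(i[...,1],i[...,0])>60)
    r,cc=np.nonzero(m); 
    box=(cc>326)&(cc<415)&(r>165)&(r<195) if cam=="top" else (cc>245)&(cc<335)&(r>268)&(r<335)
    P=np.array([ray(cam,(a,b),.075) for a,b in zip(cc[box],r[box])])
    jx=P@JX;jy=P@JY;k=np.polyfit(jy,jx,1);print(cam,len(P),"angle corr deg",np.degrees(np.arctan(k[0])),"jx at jy=-.21:",np.polyval(k,-.21),jy.min(),jy.max())
c=np.array([.488,.287])
movel([*c,.045],q(125),speed=.12)
move_gripper(.02,effort=30);pause(.2)
print("gap",read_finger_gap(),"F",read_grasp_force(),read_time_s())
if read_finger_gap()>.024:
    movel([*c,.19],speed=.12);print(read_finger_gap(),read_grasp_force(),read_time_s())
```

```text
top 92 angle corr deg -0.2962307620571231 jx at jy=-.21: 0.5778430996866825 -0.3025302005039106 -0.10507028350078602
scene 142 angle corr deg -0.48213666806890426 jx at jy=-.21: 0.5747291645815173 -0.29688702474572604 -0.09852165463200863
gap 0.029831702974439957 F 30.87065041065216 24.8333
0.0297738048083051 30.042840242385864 26.1917
```

Run:
```python
from h import *
np.set_printoptions(precision=4,suppress=True)
t=.577*JX-.213*JY
print(t)
move_ptp([t[0],t[1],.19],q(100))
movel([t[0],t[1],.081],speed=.1);pause(.3)
print(read_eef_pos(),read_finger_gap(),read_grasp_force(),read_time_s())
snap("top","top3")
for r in look_for("top","cell_center")[:3]: print(r)
snap("scene","scene3")
for r in tip_of("scene","cell_center")[:4]: print(r, ray("scene",r["at"],.075))
a=cv2.imread("pics/scene3.png")[200:400,180:420];b=cv2.imread("pics/top3.png")[130:260,280:450]
a=cv2.resize(a,(480,400));b=cv2.resize(b,(314,240));o=np.zeros((400,794,3),np.uint8);o[:,:480]=a;o[:240,480:]=b;cv2.imwrite("pics/c3.png",o)
```

```text
[ 0.6052 -0.1096  0.    ]
[ 0.6055 -0.1096  0.0814] 0.029816602386424036 30.06588578224182 29.2583
{'at': [218.6, 278.1], 'confidence': 0.7}
{'at': [367.0, 183.4], 'confidence': 0.66}
{'at': [154.3, 220.3], 'confidence': 0.63}
{'at': [291.4, 301.3], 'confidence': 0.96} [ 0.6    -0.1034  0.075 ]
{'at': [443.6, 205.4], 'confidence': 0.82} [0.5497 0.34   0.075 ]
{'at': [361.9, 231.9], 'confidence': 0.76} [0.5183 0.1269 0.075 ]
{'at': [358.3, 202.9], 'confidence': 0.67} [0.4277 0.199  0.075 ]
```

View pics/c3.png

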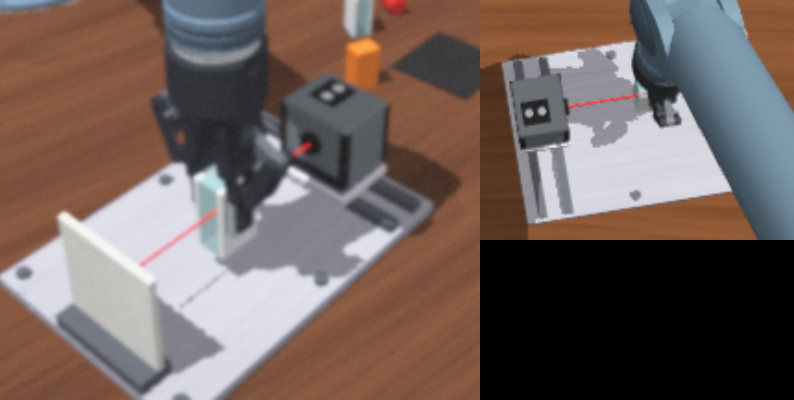

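The cell is upright in the beam and clear of the jig. In the scene crop the beam seems to leave the target-side face near (217,211), which may be right of its middle, so I'll zoom in to check the centring.

Run:
```python
from h import *
np.set_printoptions(precision=1,suppress=True)
o=(265,270);i=cv2.imread("pics/scene3.png")[270:340,265:335]
i=cv2.resize(i,None,fx=8,fy=8,interpolation=cv2.INTER_CUBIC)
t=np.array([*read_eef_pos()[:2],.075])
g=lambda P:((proj("scene",P)-o+.5)*8-.5)
for n,dx,dy,dz in(("TL",-.015,-.02,.035),("TR",.015,-.02,.035),("BL",-.015,-.02,-.035),("BR",.015,-.02,-.035),("ctr",0,-.02,0),("backTR",.015,.02,.035)):
    u=g(t+dx*JX+dy*JY+[0,0,dz]);print(n,u);cv2.circle(i,tuple(int(v) for v in u),3,(0,255,0),-1)
cv2.imwrite("pics/c4.png",i)
```

```text
TL [ 72.7 163.2]
TR [180.9 232.1]
BL [ 89.2 422.5]
BR [192.2 493.5]
ctr [133.4 330.8]
backTR [324.3 132. ]
```

View pics/c4.png

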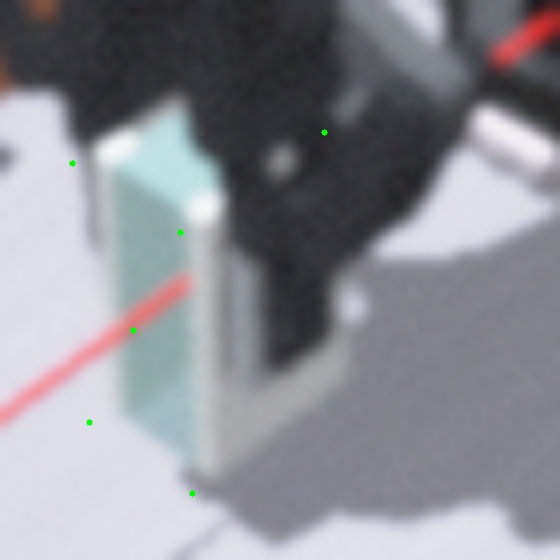

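The face corners in the zoom are about (95,150), (220,200), (120,415) and (215,475), so its centre is about (162,310). The beam there is at row ~301, about 2 mm off centre. The cell's offset from the predicted corners is along the beam only (~8 mm), which is within tolerance.

```bash
python3 -c "
from h import *
print(read_time_s(),read_finger_gap(),read_grasp_force());print(sign_off())"
```

```text
29.4583 0.02987063867989374 30.065524578094482
the job is handed in; nothing more can be done
None
```

I pushed the laser home against its end stop, then handed the job in at 29.5 s with the cell held upright in the beam by its frosted faces, about 2 mm off centre by the camera; no verdict came back.

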